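# Clamp a bottle on the shaker platform

### The arm

A 7-joint arm with a two-finger parallel gripper is mounted at the origin on a cart in front of the work surface, level with it; the furniture and walls round the work are solid. World frame = base frame: x ahead of the robot, y to its left, z up, the work surface at z = 0. Lengths are in m, angles in rad, forces in N, time in s.
With the tool pointing down it reaches from about 0.4 to 0.85 m from the base axis. Payload 10.4 kg.
Tool frame: the origin (TCP) lies midway between the tips of the shut fingers; the grasp point (between the pads) lies 19 mm behind it; z points along the fingers, y is the line along which they close (so a half turn about z gives the same grasp; the last joint's range is limited). The gripper opens to 87 mm and grips with 3 to 60 N. Pads are 19 mm wide; open, the fingers measure 117 mm over their backs; the gripper's body (75 mm by 190 mm) begins 51 mm behind the grasp point.
Start: joints at [1.203, 0.332, -0.065, 1.46, 0.022, 1.35, -0.088], TCP at [0.211, -0.588, 0.223] pointing down, gripper open.
Joint ranges: [-2.6, 2.6], [-0.5, 2.12], [-1.47, 1.34], [0.16, 2.42], [-1.27, 4.41], [0.06, 2.06], [-2.6, 2.6]. Speed limits (rad/s): [2.22, 2.22, 2.79, 2.79, 3.14, 3.14, 3.14].

### API

Orientations are given as a unit quaternion [x, y, z, w].
In Python, from bench import r gives the robot as it stands.
- The arm moves only by the tool arm_command, never from a script. Its arguments are lists of equal length, an entry for each row: "xyz": the shift along the world's x, y, z in m, a list of three; "rot": the turn, a rotation vector about the world's x, y, z in rad, a list of three. In form: {"xyz": [[tx, ty, tz], ...], "rot": [[ax, ay, az], ...]}. A call has 1 to 20 rows; each row is the pose to reach, as a shift and turn from the pose commanded when the call began; what a row does not reach only later rows make up. A row lasts 1/12 s, in which the tool goes at most 41.7 mm and 7.16 degrees, less where a joint would pass 70% of its speed; a pose out of reach is approached as far as the arm can. A call with a gripper value outside its range is refused whole. "grip" is the opening, from 0 (shut) to 1 (fully open), set as the call begins (left out, the last holds). The fingers move at their own pace and stop on an object; "squeeze" is the grip in N (left out, the last holds). Time passes only in rows, so rows that repeat a pose let the fingers close. It gives the time, the measured TCP pose, the force, the opening and the grip force at its end, in the units of the state.
- r.read_state(): the state, without advancing time (a new reading comes with each control period).
- r.camera(name): name is "scene" or "side" or "wrist"; returns the picture (400x640x3 uint8, red, green, blue); there is no depth.
- r.camera_model(name): a dict with "fx", "fy", "cx", "cy" (pixels), "T" (4x4, takes a point from camera to world coordinates). Camera axes: x right, y up, looking along -z (the intrinsics and any distortion apply to the point x, -y, -z); pixel columns grow to the right and rows downward; lengths in m; the calibration is good to about 2 mm. A picture is of the moment at which its call begins: read the wrist's pose just before it. camera_model takes no time and is no camera call; for the wrist camera it gives the pose at the moment of the call.
- r.close_job(): hands the job in; it is judged then, once.
Trained networks look in the newest picture that a camera, given by its name, has taken for a name from the list of things; names that differ only in an ending like _2 or _b are one class to them, and where a whole thing is asked for, a point or a joint stands for the part that bears it (a point fixed in the world has none). Each returns a list of dicts, best first, with "conf" (0 to 1); they miss things now and then, are a little off and sometimes report something else, mostly with a low value. They report only what shows in the picture. A call takes as long as a camera call.
- r.look_for(label, camera): "at" ([x, y, z] in m, in the coordinates of the camera as it stood for that picture, good to about 4 mm: the middle of the surface that is visible of it).
- r.spot_point(label, camera): "at" ([x, y, z] in m, in the coordinates of the camera as it stood for that picture, good to about 4 mm: a listed point, or the origin of a listed thing).
The state is a dict: "time": time; "joint_positions": joint angles; "joint_vel": joint speeds; "joint_torque": joint torques, N m; "ee_pos": TCP position; "eef_rot": TCP orientation; "ft_force": force on the tool from outside, world axes, zero at the start; "torque": the same for the moment, N m; "width": finger opening in m; "grip_force": force on a finger pad.
Only numpy, scipy, OpenCV 4.12 (cv2) and the standard library are available. Lean on these libraries where they do the work, as an engineer would, in place of code of your own. Each camera call takes 0.05 s, during which the arm holds its last target. There are 200 camera calls.

### The job

Clamp the white bottle with the blue cap on the small shaker: squeeze the red lock tab of the sliding bar and slide the bar back to make room, then stand the bottle upright on the platform between the two blue-sleeved bars without dropping it. Squeeze the tab again, slide the bar up until both bars hold the bottle snugly, and let the tab spring fully back so that the bar is locked. Only slide the bar with its tab held squeezed, never force it along against the lock, and leave the beaker and the sample tin in front of the sink where they are.

Things in the scene. Friction and masses are not known exactly. Their poses are not given: they have to be found in the camera images.
- shaker: Narrow bench shaker, fixed: white housing 210 (x) x 94 (y) mm under an aluminium platform 252 x 140 mm. Origin: centre of its underside, on the bench; x points away from its control panel, y left, z up. Bottles stand on the black rubber mat (212 x 86 mm, centred), top z = 77 mm. Guide rods (10 mm) run along x at y = +-55 mm, axes z = 104 mm; parts on them rise to z = 121 mm.
- fixed_sleeve (a point): Point on the axis of the fixed cross bar, at shaker x +85, y 0, z 101 mm; axes as the shaker's. The bar lies along y with a blue rubber sleeve of radius 10 mm reaching 40 mm to either side of this point. The 62 mm bottle, touching it, has its axis 41 mm to -x of it.
- clamp_sleeve (a point): The same point on the sliding clamp bar, which lies parallel to the fixed bar at the same height, with the same sleeve (radius 10 mm, 80 mm long). With the bottle snug between the bars this point is 82 mm to -x of fixed_sleeve; its shaker x is joint clamp_bar - 85 mm.
- clamp_bar (a joint): Sliding bar's place (m) along shaker x: 0 = fully open (control-panel side), growing towards the fixed bar, at most 0.14. Gap between the sleeves = 0.150 - joint. Starts locked nearly shut, 0.105 to 0.13; snug on the 62 mm bottle at 0.088. Tab squeezed, it slides with 1 to 3 N; tab free, it locks in the nearest notch of a rack (6 mm apart, one at 0.088) and holds 30 N.
- lock_tab (a joint): How far the red lock tab is squeezed in (m): 0 = fully out, bar locked (within 0.0005); unlocked from about 0.003; 0.006 = fully in. It moves along the shaker's +x towards the black grip plate, against a spring of 8 N (out) to 10 N (in), and springs back when let go, its pawl drawing the bar up to 3 mm into the nearest notch. A grip of 20 to 40 N across tab and plate holds it in.
- lock_grip (a point): Place to squeeze, on the sliding bar's +y end, outside the guide rod (shaker y +81, z 144 mm; same x as the bar); axes as the shaker's; moves with the bar. Two upright plates 34 mm wide in y: red tab, outer face 24.5 mm to -x of this point; fixed black grip plate, outer face 24.5 mm to +x. 49 mm over both, 43 squeezed; they rise 20 mm above it. Block below: top 23 mm under it.
- pawl: Small steel pawl, 17 mm wide, inside the sliding bar's end carriage, worked by the red lock tab: it locks the bar by standing between two teeth of the rack. Not to be handled.
- rack: Toothed steel strip along the inside of the platform's +y flange (shaker y +65 mm, z 77 to 100 mm), teeth 6 mm apart, in which the pawl locks. Not to be handled.
- bottle_center (a point): Centre, half-way up, of the white bottle with blue screw cap: 62 mm diameter, 130 mm high, straight body to 85 mm above its foot, shoulder above, cap 31 mm in diameter; 0.17 to 0.35 kg, loose, upright on the bench left of the shaker. The point is 65 mm above its foot: 142 mm above the bench when it stands on the platform. z is the bottle's axis.
- beaker_center (a point): Centre, half-way up, of the glass beaker (65 x 70 mm, 88 mm high) standing on the bench in front of the sink, in one row with the bottle; a bystander.
- tin_center (a point): Centre, half-way up, of the round aluminium sample tin (59 mm diameter, 38 mm high, lid on) standing on the bench in front of the sink, in one row with the bottle; a bystander.

How it is judged:
On the way, in this order (a step that is already met when the one before it is completed fails the run):
1. the clamp bar has been slid back so far that the bottle fits between the bars (value of joint clamp_bar below 0.084 m), for 0.2 s.
2. the white bottle stands upright on the platform between the two bars, let go (x of bottle_center in the frame of shaker between -0.06 and 0.049 m and y of bottle_center in the frame of shaker between -0.026 and 0.026 m and z of bottle_center in the frame of shaker between 0.138 and 0.146 m and angle between bottle_center's own z axis and vertical below 0.1 rad and contact force between the fingers and white_bottle below 0.1 N), for 0.2 s.
At the end, for the whole second after the job is handed in: The white bottle stands upright (within 0.1 rad), at rest on the platform, touching the fixed bar's sleeve or within 5 mm of it, with the sliding bar up against it (joint clamp_bar 0.085 to 0.092, snug is 0.088) and the lock tab sprung back (joint lock_tab under 0.0015) (value of joint clamp_bar between 0.085 and 0.092 m and value of joint lock_tab below 0.0015 m and x of bottle_center in the frame of shaker between 0.039 and 0.049 m and y of bottle_center in the frame of shaker between -0.026 and 0.026 m and z of bottle_center in the frame of shaker between 0.138 and 0.146 m and angle between bottle_center's own z axis and vertical below 0.1 rad and linear speed of white_bottle below 0.02 m/s).
It fails at once if the clamp bar is forced against its lock (over 40 N between pawl and rack) (contact force between pawl and rack above 40 N and contact force between any of the fingers, the arm and clamp_bar above 20 N).
It fails at once if the white bottle is dropped (falls free by more than about 2 cm) (linear speed of white_bottle above 0.6 m/s and contact force between the fingers and white_bottle below 0.1 N).
It fails at once if the white bottle is tipped over (angle between bottle_center's own z axis and vertical above 0.6 rad).
It fails at once if the beaker or the sample tin is moved by more than 2 cm (distance of any of beaker_center, tin_center from where it was at the start of the episode above 0.02 m).
It also fails if it takes over 58 s, if anything falls off the work surface, if the arm or the gripper's body presses on something with over 40 N, if the wrist force passes 120 N, or if a joint passes its speed limit or range.

## Working session

There is one attempt and no reset: what is moved stays moved. The work goes in short steps, Python scripts to look and compute and a tool call to move; the robot and the scene stay as the last step left them, time stands still between calls to the robot, and variables do not carry over. Pictures are saved under pics/ and viewed, at most 10 in all, crops included, and the job is handed in when it is done.

Besides the shell and the picture viewer there is one more tool, called after "Emit:" as name(argument=value, ...) on one line, values as JSON. arm_command: Moves the arm, as the interface text tells. Its arguments: {"type":"object","properties":{"xyz":{"type":"array"},"rot":{"type":"array"},"grip":{"type":"number"},"squeeze":{"type":"number"}},"required":["xyz","rot"]}

```bash
mkdir -p pics; ls; cat > h.py <<'E'
import numpy as np, cv2
from bench import r
def snap(cam,name=None):
    T=np.array(r.camera_model(cam)["T"]); im=r.camera(cam)
    if name: cv2.imwrite(f"pics/{name}.png",im[:,:,::-1])
    return T,im
def pts(cam,T,labels,f=None):
    f=f or r.spot_point
    for l in labels:
        for d in f(l,cam)[:2]:
            p=T[:3,:3]@np.array(d["at"])+T[:3,3]
            print(cam,l,round(d["conf"],2),p.round(4))
E
python3 - <<'E'
from h import *
s=r.read_state();print(s["time"],s["ee_pos"],s["eef_rot"],s["width"])
for c in("scene","side"):
    T,im=snap(c,c+"0")
    print(T.round(3).tolist())
    pts(c,T,["shaker","fixed_sleeve","clamp_sleeve","lock_grip","bottle_center","beaker_center","tin_center"])
print(r.read_state()["time"])
E
```

```text
pics
0.0 [ 0.21112023 -0.58785007  0.22174203] [ 9.85176568e-01  1.71541877e-01 -1.30595528e-04 -7.05472765e-04] 0.08712837089233023
[[0.999, 0.029, -0.045, 0.496], [-0.053, 0.426, -0.903, -1.146], [-0.007, 0.904, 0.427, 0.613], [0.0, 0.0, 0.0, 1.0]]
scene shaker 0.72 [ 0.5425 -0.2695  0.006 ]
scene fixed_sleeve 0.64 [ 0.6218 -0.2642  0.0996]
scene clamp_sleeve 0.89 [ 0.5703 -0.2679  0.1022]
scene lock_grip 0.6 [ 0.5672 -0.1918  0.1434]
scene bottle_center 0.66 [0.4546 0.2373 0.0669]
scene beaker_center 0.73 [ 0.4277 -0.0671  0.0471]
scene beaker_center 0.54 [ 0.5724 -0.2667  0.1036]
scene tin_center 0.59 [0.4389 0.0753 0.0207]
[[0.891, -0.388, 0.237, 0.784], [0.455, 0.756, -0.471, -0.537], [0.004, 0.527, 0.85, 0.989], [0.0, 0.0, 0.0, 1.0]]
side shaker 0.78 [ 0.5403 -0.2738  0.001 ]
side fixed_sleeve 0.73 [ 0.6245 -0.2642  0.1008]
side fixed_sleeve 0.69 [ 0.5705 -0.27    0.1008]
side clamp_sleeve 0.81 [ 0.5756 -0.2655  0.1006]
side lock_grip 0.89 [ 0.5703 -0.188   0.1456]
side bottle_center 0.75 [0.4472 0.2406 0.0641]
side beaker_center 0.82 [ 0.4271 -0.0676  0.0419]
side tin_center 0.94 [0.4384 0.0764 0.0197]
0.8
```

View pictures.

View pics/scene0.png

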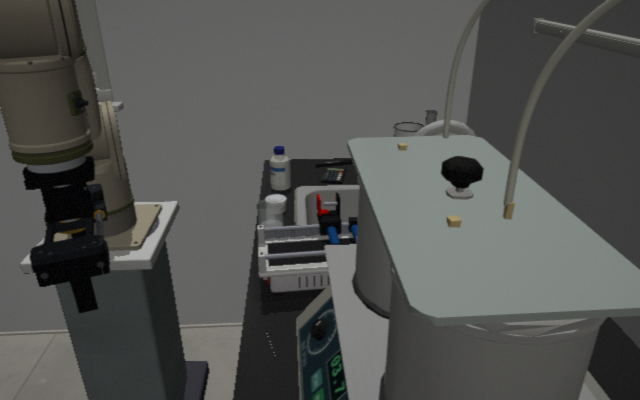

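View pics/side0.png

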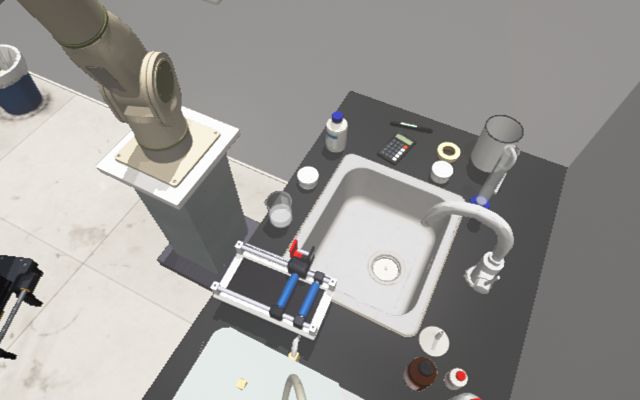

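The scene view shows the shaker at about (310, 255), its red tab at (322, 205), and the bottle at (280, 170). In the side view the bottle is at (337, 132), the tin at (308, 178), the beaker at (280, 210), the red tab at (297, 250) and the sleeves at (288, 293) and (311, 298). The network positions agree with this. Next I move above the lock.

Emit:
arm_command(xyz=[[0.02,0.035,0.01],[0.04,0.07,0.02],[0.06,0.105,0.03],[0.08,0.14,0.04],[0.1,0.175,0.05],[0.13,0.205,0.06],[0.16,0.235,0.06],[0.19,0.265,0.06],[0.22,0.295,0.06],[0.25,0.32,0.06],[0.28,0.345,0.06],[0.31,0.37,0.06],[0.34,0.39,0.06],[0.358,0.398,0.06],[0.358,0.398,0.06],[0.358,0.398,0.06],[0.358,0.398,0.06]], rot=[[0,0,0.1],[0,0,0.2],[0,0,0.3],[0,0,0.4],[0,0,0.5],[0,0,0.6],[0,0,0.7],[0,0,0.8],[0,0,0.9],[0,0,1.0],[0,0,1.1],[0,0,1.2],[0,0,1.28],[0,0,1.28],[0,0,1.28],[0,0,1.28],[0,0,1.28]], grip=1, squeeze=30)

```text
time: 2.22
ee_pos: [0.5688, -0.191, 0.2825]
eef_rot: [0.688, 0.726, -0.0, -0.0]
ft_force: [-0.3, -1.3, 0.3]
width: 0.0868
grip_force: 0.0
```

```bash
python3 - <<'E'
from h import *
s=r.read_state();print(s["time"],s["ee_pos"],s["eef_rot"],s["joint_positions"])
T,im=snap("wrist","w1")
L=["lock_grip","clamp_sleeve","fixed_sleeve","shaker"]
pts("wrist",T,L)
pts("wrist",T,["lock_tab"],r.look_for)
m=r.camera_model("wrist");print({k:m[k] for k in m if k!="T"},T.round(3).tolist())
for c in("scene","side"):
    T,im=snap(c); pts(c,T,["lock_grip","clamp_sleeve"])
E
```

```text
2.2167 [ 0.56877484 -0.19096963  0.28247527] [ 6.88114622e-01  7.25601960e-01 -2.48889076e-04 -3.02252876e-05] [ 0.67025032  0.29856099 -0.53362264  1.41325699  0.15132003  1.47079957
  0.19397303]
wrist lock_grip 0.68 [ 0.5656 -0.1879  0.1457]
wrist clamp_sleeve 0.58 [ 0.5777 -0.2669  0.0995]
wrist fixed_sleeve 0.69 [ 0.5656 -0.1902  0.1446]
wrist shaker 0.85 [ 0.5373 -0.2719  0.001 ]
wrist lock_tab 0.86 [ 0.5472 -0.1853  0.1557]
{'fx': 294.5969368122636, 'fy': 294.5969368122636, 'cx': 317.99291302630405, 'cy': 203.3315232486246} [[0.999, -0.052, -0.013, 0.567], [0.054, 0.965, 0.256, -0.121], [-0.001, -0.256, 0.967, 0.445], [0.0, 0.0, 0.0, 1.0]]
scene lock_grip 0.82 [ 0.5693 -0.1868  0.1422]
scene clamp_sleeve 0.59 [ 0.5702 -0.2659  0.101 ]
side lock_grip 0.66 [ 0.5696 -0.184   0.147 ]
side clamp_sleeve 0.56 [ 0.5706 -0.2688  0.1005]
```

View pics/w1.png

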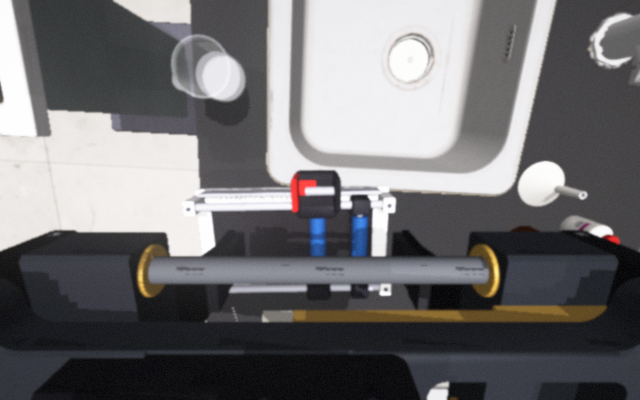

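The wrist view shows the red tab and black plate at columns 292 to 341, row about 190, with the shaker rods parallel to the image rows. Their centre comes out at x≈0.568, y≈-0.187, which matches the networks. Descending over the lock.

Emit:
arm_command(xyz=[[0.003,0.003,-0.03],[0.003,0.003,-0.065],[0.003,0.003,-0.095],[0.003,0.003,-0.12],[0.003,0.003,-0.14],[0.003,0.003,-0.153],[0.003,0.003,-0.153],[0.003,0.003,-0.153]], rot=[[0,0,0],[0,0,0],[0,0,0],[0,0,0],[0,0,0],[0,0,0],[0,0,0],[0,0,0]])

```text
time: 3.48
ee_pos: [0.5724, -0.1872, 0.1298]
eef_rot: [0.688, 0.726, 0.0, -0.0]
ft_force: [0.3, -0.5, 0.6]
width: 0.0874
grip_force: 0.0
```

```bash
python3 - <<'E'
from h import *
T,im=snap("wrist")
pts("wrist",T,["lock_grip"])
T2,im2=snap("side")
cv2.imwrite("pics/c2.png",np.vstack([im[100:300,120:520],cv2.resize(im2[180:330,200:360],(400,375))])[:,:,::-1])
E
```

```text
wrist lock_grip 0.84 [ 0.5658 -0.1911  0.1465]
```

View pics/c2.png

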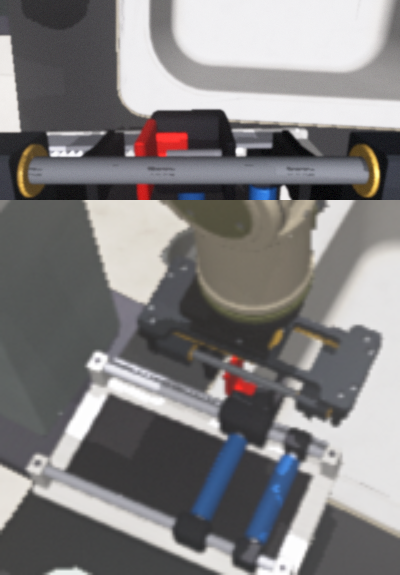

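The close view shows the plates between the open fingers, centred about 5 mm to -x of the gripper's middle. I shift by 3 mm, which leaves the wanted 3 mm offset, and then squeeze.

Emit:
arm_command(xyz=[[-0.003,0,0],[-0.003,0,0]], rot=[[0,0,0],[0,0,0]])

```text
time: 3.8
ee_pos: [0.5693, -0.1874, 0.1305]
eef_rot: [0.688, 0.726, 0.0, 0.001]
ft_force: [-0.0, -0.6, -0.6]
width: 0.0872
grip_force: 0.0
```

Emit:
arm_command(xyz=[[0,0,0],[0,0,0],[0,0,0],[0,0,0],[0,0,0],[0,0,0],[0,0,0],[0,0,0]], rot=[[0,0,0],[0,0,0],[0,0,0],[0,0,0],[0,0,0],[0,0,0],[0,0,0],[0,0,0]], grip=0.3, squeeze=30)

```text
time: 4.47
ee_pos: [0.5688, -0.1873, 0.1293]
eef_rot: [0.688, 0.726, -0.0, -0.0]
ft_force: [-1.3, -0.7, -1.1]
width: 0.0425
grip_force: 30.0
```

Emit:
arm_command(xyz=[[-0.003,0,0],[-0.007,0,0],[-0.012,-0.001,0],[-0.012,-0.001,0]], rot=[[0,0,0],[0,0,0],[0,0,0],[0,0,0]])

```text
time: 4.8
ee_pos: [0.5561, -0.1882, 0.1293]
eef_rot: [0.688, 0.726, -0.0, -0.001]
ft_force: [-0.7, -0.2, -3.0]
width: 0.0426
grip_force: 30.0
```

Emit:
arm_command(xyz=[[-0.006,0,0],[-0.012,-0.001,0],[-0.018,-0.001,0],[-0.024,-0.001,0],[-0.03,-0.002,0],[-0.036,-0.002,0],[-0.042,-0.002,0],[-0.048,-0.003,0],[-0.053,-0.003,0],[-0.053,-0.003,0]], rot=[[0,0,0],[0,0,0],[0,0,0],[0,0,0],[0,0,0],[0,0,0],[0,0,0],[0,0,0],[0,0,0],[0,0,0]])

```text
time: 5.63
ee_pos: [0.5028, -0.1919, 0.1293]
eef_rot: [0.688, 0.726, -0.001, -0.0]
ft_force: [-0.1, -6.4, -8.1]
width: 0.0425
grip_force: 29.9
```

Emit:
arm_command(xyz=[[0,0,0],[0,0,0],[0,0,0],[0,0,0],[0,0,0]], rot=[[0,0,0],[0,0,0],[0,0,0],[0,0,0],[0,0,0]], grip=1)

```text
time: 6.05
ee_pos: [0.5051, -0.1905, 0.1302]
eef_rot: [0.687, 0.726, 0.001, 0.0]
ft_force: [-0.7, 0.1, -0.3]
width: 0.0683
grip_force: 0.0
```

```bash
python3 - <<'E'
from h import *
for c in("side","scene","side"):
    T,im=snap(c); pts(c,T,["lock_grip","clamp_sleeve","fixed_sleeve","bottle_center"])
E
```

```text
side lock_grip 0.71 [ 0.5036 -0.1901  0.1478]
side clamp_sleeve 0.66 [ 0.5079 -0.2763  0.1024]
side fixed_sleeve 0.82 [ 0.6233 -0.266   0.101 ]
side bottle_center 0.57 [0.4497 0.2406 0.0657]
scene lock_grip 0.74 [ 0.5038 -0.1965  0.1456]
scene clamp_sleeve 0.85 [ 0.5072 -0.2697  0.1021]
scene fixed_sleeve 0.65 [ 0.6213 -0.2684  0.101 ]
scene fixed_sleeve 0.53 [0.4518 0.2405 0.063 ]
scene bottle_center 0.62 [0.4541 0.2389 0.0648]
side lock_grip 0.78 [ 0.5086 -0.1882  0.1463]
side lock_grip 0.52 [ 0.4274 -0.0641  0.0415]
side clamp_sleeve 0.74 [ 0.508  -0.2695  0.1009]
side clamp_sleeve 0.54 [0.441  0.0747 0.0159]
side fixed_sleeve 0.56 [ 0.6254 -0.2649  0.1015]
side bottle_center 0.74 [0.4482 0.2423 0.0656]
```

Emit:
arm_command(xyz=[[0,0,0],[0,0,0.02],[0,0,0.06],[0,0,0.1],[0,0,0.14],[-0.005,0.03,0.15],[-0.01,0.07,0.15],[-0.015,0.11,0.15],[-0.02,0.15,0.15],[-0.025,0.19,0.15],[-0.03,0.23,0.15],[-0.035,0.27,0.15],[-0.04,0.31,0.15],[-0.045,0.35,0.15],[-0.05,0.39,0.15],[-0.053,0.415,0.15],[-0.053,0.43,0.15],[-0.053,0.43,0.15],[-0.053,0.43,0.15],[-0.053,0.43,0.15]], rot=[[0,0,0],[0,0,0],[0,0,0],[0,0,0],[0,0,0],[0,0,0],[0,0,0],[0,0,0],[0,0,0],[0,0,0],[0,0,0],[0,0,0],[0,0,0],[0,0,0],[0,0,0],[0,0,0],[0,0,0],[0,0,0],[0,0,0],[0,0,0]], grip=1)

```text
time: 8.47
ee_pos: [0.4516, 0.2377, 0.2794]
eef_rot: [0.688, 0.726, -0.0, 0.0]
ft_force: [0.2, -0.0, -1.2]
width: 0.0869
grip_force: 0.0
```

```bash
python3 - <<'E'
from h import *
s=r.read_state();print(s["time"],s["ee_pos"],s["joint_positions"],s["width"])
T,im=snap("wrist","w3")
pts("wrist",T,["bottle_center"]); print(T.round(3).tolist())
E
```

```text
8.4667 [0.45160472 0.23770442 0.27942385] [ 0.28969462  0.13718307 -0.93294154  1.63029825  0.11147247  1.43052231
 -0.60146958] 0.08687377847243306
[[0.999, -0.052, -0.013, 0.449], [0.054, 0.965, 0.256, 0.308], [-0.001, -0.256, 0.967, 0.442], [0.0, 0.0, 0.0, 1.0]]
```

View pics/w3.png

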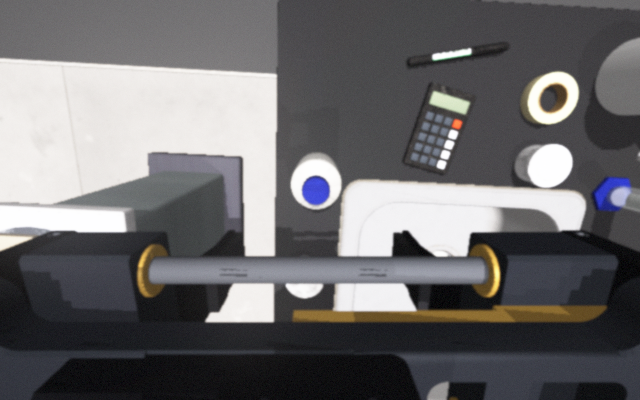

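The wrist view shows the blue cap at (315, 190), which projects to (0.449, 0.240) at z 0.13 and agrees with the networks. Descending to grip the straight body.

Emit:
arm_command(xyz=[[-0.002,0.002,-0.04],[-0.002,0.002,-0.08],[-0.002,0.002,-0.11],[-0.002,0.002,-0.135],[-0.002,0.002,-0.16],[-0.002,0.002,-0.185],[-0.002,0.002,-0.205],[-0.002,0.002,-0.214],[-0.002,0.002,-0.214],[-0.002,0.002,-0.214]], rot=[[0,0,0],[0,0,0],[0,0,0],[0,0,0],[0,0,0],[0,0,0],[0,0,0],[0,0,0],[0,0,0],[0,0,0]])

```text
time: 9.4
ee_pos: [0.4497, 0.2405, 0.0662]
eef_rot: [0.688, 0.726, 0.0, 0.0]
ft_force: [0.0, 0.7, 0.7]
width: 0.0868
grip_force: 0.0
```

Emit:
arm_command(xyz=[[0,0,0],[0,0,0],[0,0,0],[0,0,0],[0,0,0],[0,0,0],[0,0,0]], rot=[[0,0,0],[0,0,0],[0,0,0],[0,0,0],[0,0,0],[0,0,0],[0,0,0]], grip=0.5, squeeze=25)

```text
time: 9.98
ee_pos: [0.4495, 0.2409, 0.0659]
eef_rot: [0.688, 0.726, 0.0, 0.0]
ft_force: [-1.3, -0.4, 4.5]
width: 0.0608
grip_force: 25.0
```

Emit:
arm_command(xyz=[[0,0,0.01],[0,0,0.03],[0,0,0.05],[0,0,0.08],[0,0,0.11],[0,0,0.14],[0,0,0.17],[0,0,0.185]], rot=[[0,0,0],[0,0,0],[0,0,0],[0,0,0],[0,0,0],[0,0,0],[0,0,0],[0,0,0]])

```text
time: 10.65
ee_pos: [0.4495, 0.2416, 0.2544]
eef_rot: [0.687, 0.726, 0.001, 0.001]
ft_force: [0.8, 0.9, -3.1]
width: 0.0609
grip_force: 25.0
```

Emit:
arm_command(xyz=[[0.005,-0.02,0],[0.013,-0.05,0],[0.022,-0.085,0],[0.032,-0.12,0],[0.042,-0.155,0],[0.052,-0.19,0],[0.062,-0.225,0],[0.072,-0.26,0],[0.082,-0.295,0],[0.092,-0.33,0],[0.102,-0.365,0],[0.11,-0.4,0],[0.117,-0.435,0],[0.122,-0.47,0],[0.125,-0.495,0],[0.127,-0.509,0],[0.127,-0.509,0],[0.127,-0.509,0],[0.127,-0.509,0]], rot=[[0,0,0],[0,0,0],[0,0,0],[0,0,0],[0,0,0],[0,0,0],[0,0,0],[0,0,0],[0,0,0],[0,0,0],[0,0,0],[0,0,0],[0,0,0],[0,0,0],[0,0,0],[0,0,0],[0,0,0],[0,0,0],[0,0,0]])

```text
time: 12.23
ee_pos: [0.5765, -0.2662, 0.2508]
eef_rot: [0.687, 0.727, 0.001, -0.0]
ft_force: [0.1, 0.2, -3.6]
width: 0.0607
grip_force: 25.0
```

```bash
python3 - <<'E'
from h import *
s=r.read_state();print(s["time"],s["ee_pos"],s["width"])
for c in("side","scene"):
    T,im=snap(c,"p_"+c); pts(c,T,["bottle_center","clamp_sleeve","fixed_sleeve"])
T,im=snap("wrist"); pts("wrist",T,["fixed_sleeve","bottle_center","shaker"])
E
```

```text
12.2333 [ 0.5765027  -0.2662445   0.25075472] 0.06069259158415939
side bottle_center 0.97 [ 0.5786 -0.2632  0.2499]
side clamp_sleeve 0.97 [ 0.5109 -0.2752  0.1031]
side fixed_sleeve 0.91 [ 0.6253 -0.2627  0.1054]
scene bottle_center 0.57 [ 0.5818 -0.2669  0.2511]
scene bottle_center 0.53 [ 0.6223 -0.267   0.1034]
scene clamp_sleeve 0.87 [ 0.5101 -0.2721  0.1035]
scene fixed_sleeve 0.6 [ 0.6221 -0.2659  0.1034]
wrist fixed_sleeve 0.89 [ 0.622  -0.265   0.0991]
wrist shaker 0.97 [ 0.5366 -0.2725 -0.0016]
```

View pics/p_side.png

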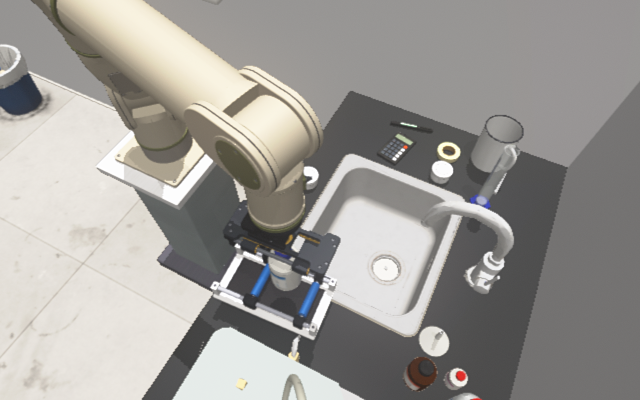

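The side view shows the held bottle at (285, 270), between the sleeves at (260, 280) and (312, 298). Lowering it.

Emit:
arm_command(xyz=[[-0.003,-0.001,-0.015],[-0.003,-0.001,-0.035],[-0.003,-0.001,-0.055],[-0.003,-0.001,-0.07],[-0.003,-0.001,-0.085],[-0.003,-0.001,-0.095],[-0.003,-0.001,-0.101],[-0.003,-0.001,-0.105],[-0.003,-0.001,-0.105],[-0.003,-0.001,-0.105]], rot=[[0,0,0],[0,0,0],[0,0,0],[0,0,0],[0,0,0],[0,0,0],[0,0,0],[0,0,0],[0,0,0],[0,0,0]])

```text
time: 13.67
ee_pos: [0.5736, -0.2693, 0.1462]
eef_rot: [0.688, 0.726, 0.0, 0.0]
ft_force: [-0.3, -0.8, -2.2]
width: 0.0607
grip_force: 25.0
```

Emit:
arm_command(xyz=[[0,0,-0.001],[0,0,-0.002],[0,0,-0.002]], rot=[[0,0,0],[0,0,0],[0,0,0]])

```text
time: 13.92
ee_pos: [0.5734, -0.2693, 0.1439]
eef_rot: [0.688, 0.726, 0.0, 0.0]
ft_force: [-0.1, 0.3, -4.1]
width: 0.0607
grip_force: 25.0
```

Emit:
arm_command(xyz=[[0,0,-0.001],[0,0,-0.002],[0,0,-0.002]], rot=[[0,0,0],[0,0,0],[0,0,0]])

```text
time: 14.17
ee_pos: [0.5736, -0.2693, 0.143]
eef_rot: [0.688, 0.726, 0.0, 0.001]
ft_force: [-3.2, 0.7, 5.6]
width: 0.061
grip_force: 25.0
```

Contact at the height I expected. Releasing, then lifting straight up.

Emit:
arm_command(xyz=[[0,0,0],[0,0,0],[0,0,0],[0,0,0],[0,0,0],[0,0,0]], rot=[[0,0,0],[0,0,0],[0,0,0],[0,0,0],[0,0,0],[0,0,0]], grip=1)

```text
time: 14.67
ee_pos: [0.5733, -0.2692, 0.1416]
eef_rot: [0.688, 0.726, 0.0, 0.0]
ft_force: [0.7, -0.2, -0.2]
width: 0.0854
grip_force: 0.0
```

Emit:
arm_command(xyz=[[0,0,0.015],[0,0,0.035],[0,0,0.07],[0,0,0.105],[0,0,0.14],[0,0,0.15],[-0.02,0.025,0.15],[-0.04,0.05,0.15],[-0.065,0.075,0.15],[-0.065,0.08,0.15],[-0.065,0.08,0.15],[-0.065,0.08,0.15]], rot=[[0,0,0],[0,0,0],[0,0,0],[0,0,0],[0,0,0],[0,0,0],[0,0,0],[0,0,0],[0,0,0],[0,0,0],[0,0,0],[0,0,0]])

```text
time: 15.67
ee_pos: [0.5084, -0.1897, 0.2918]
eef_rot: [0.688, 0.726, -0.0, 0.001]
ft_force: [-0.0, -0.6, -0.1]
width: 0.087
grip_force: 0.0
```

```bash
python3 - <<'E'
from h import *
s=r.read_state();print(s["time"],s["ee_pos"],s["width"])
for c in("side","scene","wrist"):
    T,im=snap(c,"q_"+c); pts(c,T,["bottle_center","clamp_sleeve","fixed_sleeve","lock_grip"])
print(T.round(3).tolist())
a=cv2.imread("pics/q_side.png")[200:340,190:370];b=cv2.imread("pics/q_wrist.png")[100:320,150:510]
cv2.imwrite("pics/q.png",np.vstack([cv2.resize(a,(360,280)),b]))
E
```

```text
15.6667 [ 0.50841644 -0.18971386  0.29179925] 0.08700586066585095
side bottle_center 0.82 [ 0.573  -0.2684  0.1376]
side bottle_center 0.43 [ 0.6224 -0.2632  0.1015]
side clamp_sleeve 0.62 [ 0.513  -0.2757  0.0995]
side fixed_sleeve 0.76 [ 0.6252 -0.2624  0.0998]
scene bottle_center 0.79 [ 0.5784 -0.2708  0.1411]
scene clamp_sleeve 0.91 [ 0.509  -0.2716  0.1036]
scene fixed_sleeve 0.87 [ 0.6187 -0.2681  0.1025]
scene lock_grip 0.75 [ 0.5045 -0.1954  0.1444]
wrist bottle_center 0.7 [ 0.5761 -0.2738  0.1451]
wrist bottle_center 0.35 [ 0.5012 -0.1928  0.1447]
wrist clamp_sleeve 0.71 [ 0.5104 -0.2722  0.0989]
wrist fixed_sleeve 0.94 [ 0.6244 -0.263   0.0994]
wrist lock_grip 0.85 [ 0.5024 -0.1931  0.1453]
[[0.998, -0.053, -0.014, 0.506], [0.055, 0.965, 0.255, -0.12], [-0.001, -0.256, 0.967, 0.454], [0.0, 0.0, 0.0, 1.0]]
```

View pics/q.png

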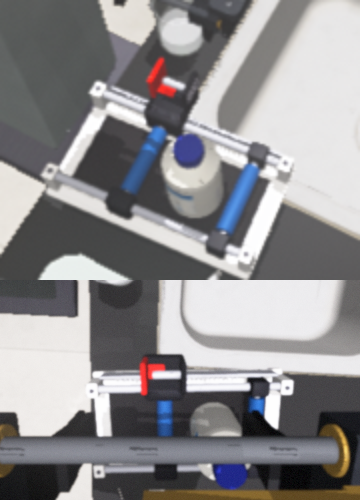

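The bottle stands upright on the mat between the sleeves (side crop, about (190, 180)). The plates are at wrist columns 292 to 337. Descending onto the lock again.

Emit:
arm_command(xyz=[[-0.003,0.001,-0.03],[-0.003,0.001,-0.065],[-0.003,0.001,-0.1],[-0.003,0.001,-0.125],[-0.003,0.001,-0.145],[-0.003,0.001,-0.162],[-0.003,0.001,-0.162],[-0.003,0.001,-0.162]], rot=[[0,0,0],[0,0,0],[0,0,0],[0,0,0],[0,0,0],[0,0,0],[0,0,0],[0,0,0]])

```text
time: 17.08
ee_pos: [0.505, -0.188, 0.1294]
eef_rot: [0.688, 0.726, -0.0, -0.001]
ft_force: [0.9, -0.4, 1.0]
width: 0.0869
grip_force: 0.0
```

```bash
python3 - <<'E'
from h import *
s=r.read_state();print(s["time"],s["ee_pos"],s["width"])
T,im=snap("wrist"); pts("wrist",T,["lock_grip"])
cv2.imwrite("pics/c3.png",im[100:300,120:520,::-1])
E
```

```text
17.0833 [ 0.50498004 -0.18804744  0.12943463] 0.08689052446739208
wrist lock_grip 0.77 [ 0.5034 -0.1931  0.1446]
```

View pics/c3.png

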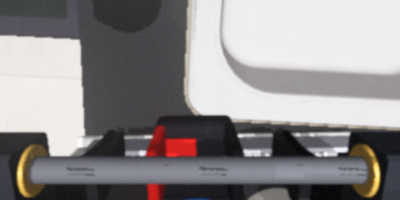

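The plates are centred about 3 mm to -x of the gripper's middle (crop columns 147 to 237), as wanted. Squeezing.

Emit:
arm_command(xyz=[[0,0,0],[0,0,0],[0,0,0],[0,0,0],[0,0,0],[0,0,0],[0,0,0],[0,0,0]], rot=[[0,0,0],[0,0,0],[0,0,0],[0,0,0],[0,0,0],[0,0,0],[0,0,0],[0,0,0]], grip=0.3, squeeze=30)

```text
time: 17.85
ee_pos: [0.5053, -0.1882, 0.1296]
eef_rot: [0.688, 0.726, 0.0, 0.0]
ft_force: [-1.3, 0.1, -0.4]
width: 0.0419
grip_force: 29.9
```

```bash
python3 - <<'E'
from h import *
print(r.read_state()["ee_pos"])
for c in("side","scene","wrist"):
    T,im=snap(c); pts(c,T,["clamp_sleeve","fixed_sleeve","bottle_center"])
E
```

```text
[ 0.50528783 -0.18822639  0.1295519 ]
side clamp_sleeve 0.56 [ 0.5103 -0.2733  0.1015]
side bottle_center 0.98 [ 0.5751 -0.2696  0.1433]
scene clamp_sleeve 0.89 [ 0.5071 -0.2703  0.1032]
scene fixed_sleeve 0.63 [ 0.6215 -0.265   0.1023]
scene bottle_center 0.88 [ 0.5761 -0.2681  0.1434]
```

Emit:
arm_command(xyz=[[0.003,0,0],[0.007,0,0],[0.011,0.001,0],[0.015,0.001,0],[0.019,0.001,0],[0.022,0.001,0],[0.025,0.001,0],[0.027,0.001,0],[0.027,0.001,0]], rot=[[0,0,0],[0,0,0],[0,0,0],[0,0,0],[0,0,0],[0,0,0],[0,0,0],[0,0,0],[0,0,0]])

```text
time: 19.2
ee_pos: [0.5328, -0.1864, 0.1296]
eef_rot: [0.687, 0.726, 0.0, -0.0]
ft_force: [-0.1, 4.3, 1.9]
width: 0.0423
grip_force: 30.0
```

```bash
python3 - <<'E'
from h import *
print(r.read_state()["ee_pos"])
for c in("side","scene","side","scene"):
    T,im=snap(c); pts(c,T,["clamp_sleeve","fixed_sleeve","bottle_center"])
E
```

```text
[ 0.53282063 -0.18635668  0.12957663]
side clamp_sleeve 0.94 [ 0.5365 -0.2695  0.1005]
side fixed_sleeve 0.89 [ 0.6257 -0.2648  0.1018]
side bottle_center 0.72 [ 0.5771 -0.2662  0.1434]
scene clamp_sleeve 0.81 [ 0.5387 -0.2686  0.1038]
scene fixed_sleeve 0.59 [ 0.6215 -0.2683  0.1045]
scene fixed_sleeve 0.19 [ 0.5816 -0.2698  0.1414]
side clamp_sleeve 0.61 [ 0.5352 -0.2705  0.1002]
side fixed_sleeve 0.72 [ 0.6237 -0.2634  0.1016]
side bottle_center 0.86 [ 0.5783 -0.2689  0.143 ]
scene clamp_sleeve 0.74 [ 0.536  -0.2718  0.1006]
scene fixed_sleeve 0.87 [ 0.622  -0.265   0.1035]
```

Emit:
arm_command(xyz=[[0.001,0,0],[0.002,0,0],[0.003,0,0],[0.003,0,0]], rot=[[0,0,0],[0,0,0],[0,0,0],[0,0,0]])

```text
time: 20.33
ee_pos: [0.5353, -0.1862, 0.1296]
eef_rot: [0.687, 0.726, 0.0, -0.0]
ft_force: [-2.7, 7.1, 3.4]
width: 0.0422
grip_force: 30.0
```

Emit:
arm_command(xyz=[[0.001,0,0],[0.001,0,0]], rot=[[0,0,0],[0,0,0]])

```text
time: 20.5
ee_pos: [0.5362, -0.1861, 0.1296]
eef_rot: [0.687, 0.726, 0.0, -0.001]
ft_force: [-2.4, 6.9, 3.7]
width: 0.0425
grip_force: 30.0
```

Emit:
arm_command(xyz=[[0.001,0,0],[0.001,0,0]], rot=[[0,0,0],[0,0,0]])

```text
time: 20.67
ee_pos: [0.5372, -0.186, 0.1296]
eef_rot: [0.687, 0.726, 0.0, -0.001]
ft_force: [-2.5, 7.2, 3.3]
width: 0.0425
grip_force: 30.0
```

Emit:
arm_command(xyz=[[0.001,0,0],[0.001,0,0]], rot=[[0,0,0],[0,0,0]])

```text
time: 20.83
ee_pos: [0.5382, -0.186, 0.1296]
eef_rot: [0.687, 0.726, 0.0, -0.001]
ft_force: [-2.3, 7.2, 3.9]
width: 0.0419
grip_force: 30.0
```

Emit:
arm_command(xyz=[[0.001,0,0],[0.001,0,0]], rot=[[0,0,0],[0,0,0]])

```text
time: 21.0
ee_pos: [0.5393, -0.1859, 0.1296]
eef_rot: [0.687, 0.726, 0.0, -0.001]
ft_force: [-2.0, 6.9, 3.1]
width: 0.0419
grip_force: 30.0
```

Emit:
arm_command(xyz=[[0.001,0,0],[0.001,0,0]], rot=[[0,0,0],[0,0,0]])

```text
time: 21.17
ee_pos: [0.5401, -0.1858, 0.1296]
eef_rot: [0.687, 0.726, 0.0, -0.001]
ft_force: [-3.5, 8.0, 4.7]
width: 0.0424
grip_force: 30.0
```

```bash
python3 - <<'E'
from h import *
print(r.read_state()["ee_pos"],r.read_state()["ft_force"])
for c in("side","scene","side","scene"):
    T,im=snap(c); pts(c,T,["clamp_sleeve","fixed_sleeve","bottle_center"])
E
```

```text
[ 0.54009106 -0.18584794  0.12955335] [-3.53864603  7.99356308  4.74914232]
side clamp_sleeve 0.72 [ 0.5456 -0.2717  0.1018]
side fixed_sleeve 0.57 [ 0.6213 -0.2626  0.1006]
side bottle_center 0.78 [ 0.5833 -0.2689  0.142 ]
side bottle_center 0.49 [ 0.5453 -0.2711  0.1024]
scene clamp_sleeve 0.82 [ 0.5401 -0.2683  0.1005]
scene clamp_sleeve 0.69 [ 0.6203 -0.2657  0.0994]
scene fixed_sleeve 0.84 [ 0.6206 -0.2662  0.1001]
scene bottle_center 0.69 [ 0.5874 -0.27    0.1414]
scene bottle_center 0.56 [ 0.5397 -0.1882  0.1452]
side clamp_sleeve 0.81 [ 0.5453 -0.2708  0.1015]
side clamp_sleeve 0.61 [ 0.5413 -0.1876  0.1467]
side fixed_sleeve 0.72 [ 0.6247 -0.2649  0.1012]
side bottle_center 0.66 [ 0.584  -0.265   0.1411]
scene clamp_sleeve 0.67 [ 0.5449 -0.2688  0.1033]
scene fixed_sleeve 0.75 [ 0.6195 -0.2689  0.1036]
scene bottle_center 0.89 [ 0.589  -0.2679  0.1413]
```

Emit:
arm_command(xyz=[[0.001,0.001,0],[0.001,0.001,0]], rot=[[0,0,0],[0,0,0]])

```text
time: 22.13
ee_pos: [0.5404, -0.1857, 0.1295]
eef_rot: [0.688, 0.726, -0.001, -0.001]
ft_force: [-6.8, 5.3, 5.5]
width: 0.0423
grip_force: 30.0
```

Emit:
arm_command(xyz=[[0.001,0,0],[0.001,0,0]], rot=[[0,0,0],[0,0,0]])

```text
time: 22.3
ee_pos: [0.5407, -0.1858, 0.1295]
eef_rot: [0.688, 0.726, -0.001, -0.001]
ft_force: [-12.1, 5.4, 9.0]
width: 0.0424
grip_force: 30.0
```

The bar stalls and the force climbs to 12 N, so both bars hold the bottle. I ease off 1 mm and release.

Emit:
arm_command(xyz=[[-0.001,0,0],[-0.001,0,0]], rot=[[0,0,0],[0,0,0]])

```text
time: 22.47
ee_pos: [0.5404, -0.1858, 0.1296]
eef_rot: [0.688, 0.726, -0.0, -0.001]
ft_force: [-6.0, 5.4, 4.9]
width: 0.0428
grip_force: 30.0
```

Emit:
arm_command(xyz=[[0,0,0],[0,0,0],[0,0,0],[0,0,0],[0,0,0],[0,0,0],[0,0,0]], rot=[[0,0,0],[0,0,0],[0,0,0],[0,0,0],[0,0,0],[0,0,0],[0,0,0]], grip=1)

```text
time: 23.05
ee_pos: [0.5416, -0.1867, 0.1297]
eef_rot: [0.688, 0.726, 0.0, 0.0]
ft_force: [0.4, 0.3, 0.2]
width: 0.0811
grip_force: 0.0
```

Emit:
arm_command(xyz=[[0,0,0.02],[0,0,0.05],[0,0,0.09],[0,0,0.13],[0,0,0.16],[0,0,0.16],[0,0,0.16]], rot=[[0,0,0],[0,0,0],[0,0,0],[0,0,0],[0,0,0],[0,0,0],[0,0,0]])

```text
time: 23.63
ee_pos: [0.5423, -0.1865, 0.2916]
eef_rot: [0.688, 0.726, 0.001, 0.002]
ft_force: [0.7, -0.1, 0.3]
width: 0.0869
grip_force: 0.0
```

```bash
python3 - <<'E'
from h import *
s=r.read_state();print(s["time"],s["ee_pos"],s["width"])
for c in("side","scene","wrist"):
    T,im=snap(c,"f_"+c); pts(c,T,["clamp_sleeve","fixed_sleeve","bottle_center","lock_grip"])
a=cv2.imread("pics/f_side.png")[200:340,190:370];b=cv2.imread("pics/f_wrist.png")[120:320,180:460]
cv2.imwrite("pics/f.png",np.vstack([cv2.resize(a,(420,327)),cv2.resize(b,(420,273),interpolation=cv2.INTER_NEAREST)]))
E
```

```text
23.6333 [ 0.54227542 -0.18645531  0.29157342] 0.08691117067595258
side clamp_sleeve 0.77 [ 0.5441 -0.2713  0.1001]
side fixed_sleeve 0.78 [ 0.6233 -0.2652  0.1018]
side bottle_center 0.66 [ 0.5843 -0.2676  0.1426]
side lock_grip 0.94 [ 0.5405 -0.186   0.1457]
scene clamp_sleeve 0.64 [ 0.5422 -0.271   0.1031]
scene fixed_sleeve 0.82 [ 0.6212 -0.2645  0.1016]
scene fixed_sleeve 0.59 [ 0.5415 -0.2694  0.0033]
scene bottle_center 0.85 [ 0.5907 -0.2701  0.1427]
scene lock_grip 0.76 [ 0.5392 -0.1907  0.1452]
scene lock_grip 0.3 [ 0.5419 -0.27    0.0039]
wrist clamp_sleeve 0.91 [ 0.5432 -0.2678  0.0998]
wrist fixed_sleeve 0.84 [ 0.6232 -0.2609  0.0977]
wrist bottle_center 0.55 [ 0.5835 -0.2746  0.1429]
wrist lock_grip 0.66 [ 0.5342 -0.1903  0.146 ]
```

View pics/f.png

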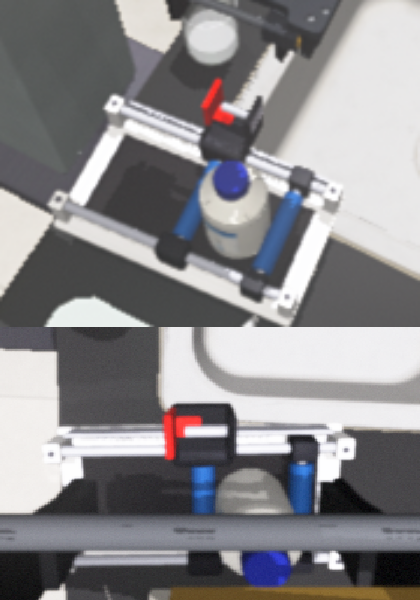

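The final view shows the bottle upright and touching both blue sleeves. The red tab is spaced from the black plate by the same 46 px or so as when it was locked before. Handing in.

```bash
python3 -c "
from bench import r
print(r.close_job())"
```

```text
the job is handed in; nothing more can be done
None
```

I handed the job in after about 24 s of the 58 s: the bottle stands upright on the shaker, held snugly between both bars, and in the last picture the lock tab looks fully sprung back. The judge gave no verdict, and I didn't re-measure the beaker and tin at the end, though nothing touched them.

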